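Plug in a fuse carrier and prove it holds

TASK

Take the spare white ceramic fuse carrier out of the wooden spares block, plug it into the empty fuse base and press it fully home, without forcing it, so that its blades snap into the jaws. Then tug it straight up with a steady pull of about 10 N, kept up for three seconds, to prove that the jaws keep it, without pulling it out. Let go and leave it seated and upright, with everything else left where it is.

Things in the scene. Friction and masses are not known exactly. Their poses are not given: they have to be found in the camera images.
- carrier: loose white ceramic fuse carrier, about 0.16 kg, standing upright in the spares block. Origin: centre of the underside of its ceramic body, z up. Body 56 (x) x 24 (y) x 22 mm (z 0 to 22), with a narrower grip ridge on top. The same turned half round. At the start the underside lies on the block's top, the blades hang in loose slots: it lifts straight out
- grip (a point): middle of the carrier's grip ridge, at z = 33 mm of the carrier. The ridge is 34 (x) x 14 (y) mm and goes from z = 22 to z = 44 mm, leaving a 5 mm flat shoulder (z = 22) along each side: pinch it across y, from above; a grip of 30 to 60 N is plenty. Keep the push or pull between carrier and base below 45 N
- blades (a point): lower end of the carrier's blades, at z = -21.5 mm of the carrier, midway between them. Two steel blades at x = +18 and -18 mm, 11 mm wide (x) and 2.5 mm thick (y), each ending in a rolled bead 9 mm in diameter and 12 mm long (axis along x, centre at z = -17 mm)
- base_empty: the empty white ceramic fuse base, fixed: of three alike in a row on a grey steel plate (82 mm apart along their y) the one without a carrier, any of the three places. 84 (x) x 36 (y) x 34 mm; origin: centre of its underside (3 mm above the table), z up. Two open pockets at x = +18 and -18 mm, 18 mm long in x, hold copper spring jaws
- seat (a point): centre of the empty base's flat top, z = 34 mm of the base. The carrier goes in straight down, its x along the base's x; it is fully home when the underside of its body lies on this top, its origin at this point (then the top of its grip is level with those of its neighbours)
- jaws (a point): middle of the spring jaws, 24 mm above the base's underside. The beads meet them with the carrier 12 to 16 mm above home; it takes a push of about 10 to 15 N to snap them past, then the carrier is free to drop home. Once home it has about 2 mm of free play upwards; then the jaws stop the beads, and give way only at a pull of about 18 N or more
- spares: wooden spares block, fixed, 150 (x) x 60 (y) x 32 mm, origin: centre of its underside. The carrier stands at its x = -30 mm; two white cylindrical fuse links, 14 mm in diameter and 51 mm long, stand in round holes at x = +35 and +60 mm, reaching 57 mm above the table
- base_left: one of the two like fuse bases that already have a carrier, which is fixed in it (top of its grip 78 mm above the base's underside); origin: centre of its underside
- base_right: the other fuse base that already has a carrier; same size and origin
- link_a: loose cylindrical fuse link in the spares block, 14 mm in diameter, 51 mm long, origin at its foot; to be left alone
- link_b: the other loose fuse link in the spares block, to be left alone
- tape_roll: bystander: roll of black tape, a ring 70 mm across and 19 mm high, to be left alone
- torch: bystander: black pocket torch lying on the desk, 125 mm long and 34 mm thick, to be left alone
- knuckle: bystander: chrome speaker bracket knuckle, about 60 mm wide and high, to be left alone
- screwdriver: bystander: screwdriver lying on the desk, to be left alone
- headphones: bystander: black headphones lying on the desk, to be left alone
Mind the look-alikes: they are no part of the job. What is shaped like the base_empty but blue or turquoise is not meant.

How it is judged:
By the outcome, as a careful person would: the job done as asked, in the order asked, and still so for the second after the job is handed in, with the robot touching nothing.
It also fails if it takes over 72 s, if anything falls off the work surface, if the arm or the gripper's body presses on something with over 40 N, if the wrist force passes 120 N, or if a joint passes its speed limit or range.

ROBOT

A 6-joint arm with a two-finger parallel gripper is mounted at the origin on the work surface. World frame = base frame: x ahead of the robot, y to its left, z up, the work surface at z = 0. Lengths are in m, angles in degrees, forces in N, time in s.
With the tool pointing down it reaches from about 0.35 to 0.875 m from the base axis. Payload 4.2 kg.
Tool frame: the origin (TCP) lies between the finger pads; the fingertips stand 11 mm ahead of it and the grasp point (between the pads) lies 8 mm behind it; z points along the fingers, y is the direction in which the jaws open and shut (so a half turn about z gives the same grasp; the last joint's range is limited). The gripper opens to 87 mm and grips with 3 to 60 N. Pads are 19 mm wide; open, the fingers measure 117 mm over their backs; the gripper's body (75 mm by 190 mm) begins 51 mm behind the grasp point.
Start: joints at [-51.99, 22.042, 0.453, 0, -68.411, -14.817], TCP at [0.246, -0.574, 0.234] pointing down, gripper open.
Joint ranges: [-179.83, 179.83], [-69.29, 118.12], [-61.27, 80.66], [-181.25, 117.63], [-171.15, -9.14], [-177.46, 177.46]. Speed limits (degrees/s): [159.86, 159.86, 180, 180, 180, 180].

INTERFACE

Orientations are given as a 3x3 rotation matrix whose columns are the frame's x, y, z axes.
In Python, from station import sense, capture, get_calibration, finish_job, search_frame, cut_out gives the robot as it stands.
- The arm moves only by the tool arm_command, never from a script. Its argument "rows" is a list of rows, each an object with "fingers": the opening in per cent of the stroke, from 0 (shut) to 100 (fully open); "travel": the shift along the tool's x, y, z in cm, a list of three; "roll": the turn about the tool's z in degrees. A call has 1 to 10 rows; each row is the pose to reach, as a shift and turn from the pose commanded when the call began, along the tool's axes at that moment; what a row does not reach only later rows make up. A row lasts 1/10 s, in which the tool goes at most 50 mm and 8.59 degrees, less where a joint would pass 70% of its speed; a pose out of reach is approached as far as the arm can. A call with a gripper value outside its range is refused whole. The fingers move at their own pace and stop on an object; the grip force is fixed at half the most. Time passes only in rows, so rows that repeat a pose let the fingers close. It gives the time, the measured TCP pose, the force and the opening at its end, in the units of the state.
- sense(): the state, without advancing time (a new reading comes with each control period).
- capture(name): name is "scene" or "top"; returns (picture, depth): 480x640x3 uint8, red, green, blue; 480x640 float32, m along the optical axis (not along the pixel's ray), 0 where there is no reading.
- get_calibration(name): a dict with "fov_y" (degrees; the focal length in pixels is half the picture's height over the tangent of half this angle, whatever the lens; pixels are square), "cx", "cy" (the principal point, pixels), "origin" and "attitude" of the camera in the world. Camera axes: x right, y down, z forward; pixel columns grow to the right and rows downward; lengths in m; the calibration is good to about 2 mm. A picture is of the moment at which its call begins. get_calibration takes no time and is no camera call.
- finish_job(): hands the job in, once; it reports no verdict.
Trained networks look in the newest picture that a camera, given by its name, has taken for a name from the list of things; names that differ only in an ending like _2 or _b are one class to them, and where a whole thing is asked for, a point or a joint stands for the part that bears it (a point fixed in the world has none). Each returns a list of dicts, best first, with "p" (0 to 1); they miss things now and then, are a little off and sometimes report something else, mostly with a low value. They report only what shows in the picture. A call takes as long as a camera call. They do not tell look-alikes from the thing itself.
- search_frame(camera, label): "position" ([x, y, z] in m, in world coordinates, good to about 4 mm: the middle of the surface that is visible of it).
- cut_out(camera, label): "mask" (480x640 bool, what is visible of it).
The state is a dict: "time_s": time; "joints": joint angles; "joint_velocities": joint speeds; "effort": joint torques, N m; "tcp_pos": TCP position; "ee_rot": TCP orientation; "wrist_force": force on the tool from outside, world axes, zero at the start; "moment": the same for the moment, N m; "gripper_width": opening from 0.0 (shut) to 1.0 (fully open).
Only numpy, scipy, OpenCV 4.12 (cv2) and the standard library are available. Lean on these libraries where they do the work, as an engineer would, in place of code of your own. Each camera call takes 0.05 s, during which the arm holds its last target. There are 200 camera calls.

## Working session

There is one attempt and no reset: what is moved stays moved. The work goes in short steps, Python scripts to look and compute and a tool call to move; the robot and the scene stay as the last step left them, time stands still between calls to the robot, and variables do not carry over. Pictures are saved under pics/ and viewed, about 8 in all and at most 12, crops included, and the job is handed in when it is done.

Besides the shell and the picture viewer there is one more tool, called after "Call:" as name([rows], argument=value, ...), one row to a line, values as JSON. arm_command: Moves the arm, as the interface text tells. Its arguments: {"type":"object","properties":{"rows":{"type":"array","items":{"type":"object","properties":{"fingers":{"type":"number"},"travel":{"type":"array","items":{"type":"number"}},"roll":{"type":"number"}}}}},"required":["rows"]}

```bash
mkdir -p pics; cat > h.py <<'E'
import numpy as np, cv2
from station import *
def K(n):
    c=get_calibration(n); return c,240/np.tan(np.radians(c["fov_y"])/2)
def cloud(n,d):
    c,f=K(n); v,u=np.mgrid[:480,:640]
    p=np.stack([(u-c["cx"])*d/f,(v-c["cy"])*d/f,d],-1)
    return p@np.array(c["attitude"]).T+np.array(c["origin"])
E
python3 - <<'E'
from h import *
s=sense();print(s)
ims=[]
for n in("scene","top"):
    i,d=capture(n);np.savez(f"{n}.npz",i=i,d=d);ims.append(i);print(n,get_calibration(n))
    cv2.imwrite(f"pics/{n}0.png",i[...,::-1])
    for l in("carrier","base_empty","spares","base_left","link_a"):
        print(l,[(np.round(r["position"],3),round(r["p"],2)) for r in search_frame(n,l)][:5])
E
```

```text
{'time_s': 0.0, 'joints': array([-5.19911247e+01,  2.20908017e+01,  3.79620751e-01, -2.90758635e-02,
       -6.84090943e+01, -1.48163379e+01]), 'joint_velocities': array([ 0.04227956, -0.00867585,  0.01030079,  0.05918284, -0.04782771,
        0.03185213]), 'effort': array([ 8.89277158e-05, -3.90664101e+01,  1.87407553e+01,  4.22003075e+00,
        1.09867830e-02, -2.04977123e-04]), 'tcp_pos': array([ 0.24593258, -0.5739592 ,  0.23245782]), 'ee_rot': array([[-9.19260324e-01, -3.93649094e-01, -9.20835671e-04],
       [-3.93650163e-01,  9.19258271e-01,  1.94452011e-03],
       [ 8.10272257e-05,  2.15000730e-03, -9.99997685e-01]]), 'wrist_force': array([-0.14732793, -0.08492774, -1.71784074]), 'moment': array([-0.00886783, -0.02133677,  0.00588863]), 'gripper_width': 1.00284339896596}
scene {'fov_y': 57.24082144215945, 'cx': 313.04457298611743, 'cy': 237.61911457295787, 'origin': array([ 1.13862113, -0.26914031,  0.76670358]), 'attitude': array([[ 0.40872081,  0.64497986, -0.64571533],
       [ 0.91253894, -0.2773085 ,  0.30062048],
       [ 0.01483181, -0.71211023, -0.70191099]])}
carr
[... 513 characters left out ...]
669798, 'origin': array([0.41181526, 0.02808861, 1.23559147]), 'attitude': array([[ 0.02572341, -0.99778165,  0.06140109],
       [-0.99957764, -0.02484165,  0.01508116],
       [-0.0135224 , -0.06176309, -0.99799923]])}
carrier [(array([ 0.544, -0.184,  0.051]), 0.73), (array([0.597, 0.151, 0.035]), 0.43)]
base_empty [(array([0.322, 0.265, 0.034]), 0.92), (array([0.442, 0.268, 0.035]), 0.82), (array([0.452, 0.401, 0.033]), 0.61), (array([0.597, 0.148, 0.039]), 0.56)]
spares [(array([ 0.58 , -0.195,  0.032]), 0.79)]
base_left [(array([0.598, 0.224, 0.041]), 0.75), (array([ 0.634, -0.206,  0.058]), 0.63), (array([ 0.579, -0.193,  0.03 ]), 0.3)]
link_a [(array([ 0.63 , -0.206,  0.056]), 0.59)]
```

View pics/scene0.png

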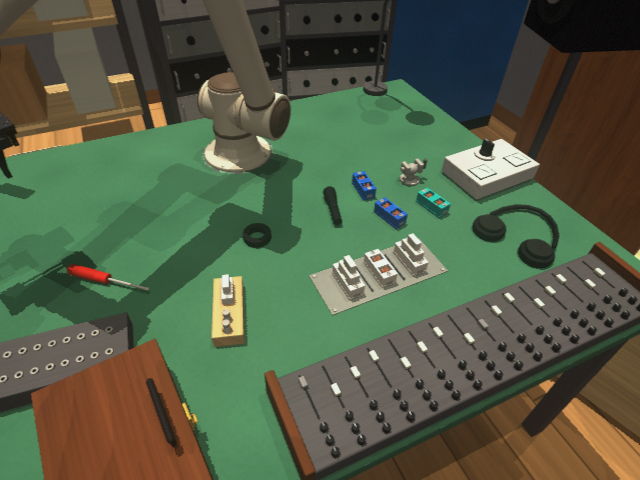

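View pics/top0.png

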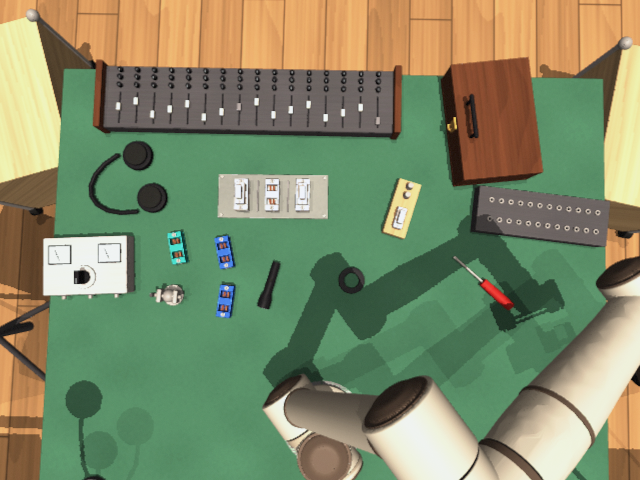

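The top view shows the middle base of the three, at pixel (272,194), is empty. The carrier is in the block at (399,216). In the scene view these are (380,267) and (227,290).

```bash
cat > m.py <<'E'
from h import *
def fit(P,c,r,z0,z1,name,big=True):
    m=(np.hypot(P[...,0]-c[0],P[...,1]-c[1])<r)&(P[...,2]>z0)&(P[...,2]<z1)
    if big:
        k,L,st,_=cv2.connectedComponentsWithStats(m.astype(np.uint8))
        if k<2: print(name,"none");return
        m=L==1+np.argmax(st[1:,4])
    q=P[m]
    (cx,cy),(w,h),a=cv2.minAreaRect((q[:,:2]*1000).astype(np.float32))
    if w<h: a+=90;w,h=h,w
    print(name,"n",len(q),"rect c",round(cx,1),round(cy,1),"size",round(w,1),round(h,1),"long ax deg",round((a+90)%180-90,1),"mean",np.round(q.mean(0)*1000,1))
if __name__=="__main__":
  for n in("top","scene"):
    D=np.load(n+".npz");P=cloud(n,D["d"]);print(n)
    fit(P,(.585,-.195),.1,.025,.039,"block top")
    fit(P,(.55,-.187),.04,.068,.085,"carr ridge")
    fit(P,(.55,-.187),.04,.046,.085,"carr all")
    for y,l in((.14,"R"),(.305,"L"),(.07,"R2"),(.223,"M")):
        fit(P,(.605,y),.045,.072,.09,l+" ridge")
        fit(P,(.605,y),.045,.03,.044,l+" top")
    fit(P,(.605,.145),.16,-.002+.003,.008,"plate")
    i=D["i"]; 
    c,f=K(n)
    for p,w in(((.56,-.19,.05),"c"),((.605,.145,.04),"b")):
        q=(np.array(p)-c["origin"])@np.array(c["attitude"]);u,v=int(q[0]/q[2]*f+c["cx"]),int(q[1]/q[2]*f+c["cy"])
        globals()[n+w]=cv2.resize(i[max(v-50,0):v+50,u-66:u+66],(396,300),interpolation=cv2.INTER_CUBIC)
  cv2.imwrite("pics/crop.png",np.vstack([np.hstack([topc,topb]),np.hstack([scenec,sceneb])])[...,::-1])
E
python3 m.py
```

```text
top
block top n 1005 rect c 572.8 -197.8 size 152.0 60.8 long ax deg -16.5 mean [ 573.5 -197.3   32.3]
carr ridge n 77 rect c 544.5 -188.4 size 33.1 14.3 long ax deg -13.7 mean [ 544.  -188.2   75.4]
carr all n 207 rect c 544.2 -188.6 size 55.8 24.6 long ax deg -15.7 mean [ 543.1 -186.5   62.5]
R ridge none
R top n 283 rect c 600.8 149.4 size 78.5 35.3 long ax deg 1.6 mean [601.9 148.4  36.7]
L ridge none
L top none
R2 ridge n 70 rect c 600.9 65.8 size 33.7 12.7 long ax deg 1.6 mean [600.7  66.8  80.8]
R2 top n 207 rect c 601.7 66.9 size 81.6 34.7 long ax deg 1.5 mean [600.4  66.7  37.5]
M ridge n 77 rect c 598.7 229.9 size 32.1 13.3 long ax deg 1.5 mean [598.4 229.5  80.1]
M top n 181 rect c 600.9 229.9 size 81.4 36.2 long ax deg -0.7 mean [601.7 226.3  37.2]
plate n 3423 rect c 581.2 140.1 size 318.1 247.5 long ax deg -78.0 mean [590.7 139.7   3.4]
scene
block top n 1369 rect c 572.9 -196.0 size 152.6 60.4 long ax deg -16.8 mean [ 586.4 -199.2   31.7]
carr ridge n 110 rect c 545.6 -187.3 size 35.0 14.2 long ax deg -15.2 mean [ 547.6 -187.4   74.7]
carr all n 298 rect c 546.2 -187.4 size 56.8 24.3 long ax deg -15.5 mean [ 553.  -188.3   61.8]
R ridge none
R top n 432 rect c 602.5 149.9 size 83.3 37.8 long ax deg -0.1 mean [605.1 148.9  35.9]
L ridge none
L top none
R2 ridge n 109 rect c 602.1 68.1 size 34.2 14.8 long ax deg 1.0 mean [603.6  67.   79.3]
R2 top n 256 rect c 603.3 67.4 size 82.5 36.5 long ax deg 2.7 mean [617.2  61.8  36.4]
M ridge n 103 rect c 599.2 231.6 size 35.8 16.0 long ax deg 0.3 mean [601.2 230.5  78.9]
M top n 254 rect c 601.7 231.7 size 81.9 37.4 long ax deg 1.5 mean [613.2 224.5  36.7]
plate n 2834 rect c 604.7 145.4 size 316.2 151.9 long ax deg 88.0 mean [615.8 126.    3.4]
```

View pics/crop.png

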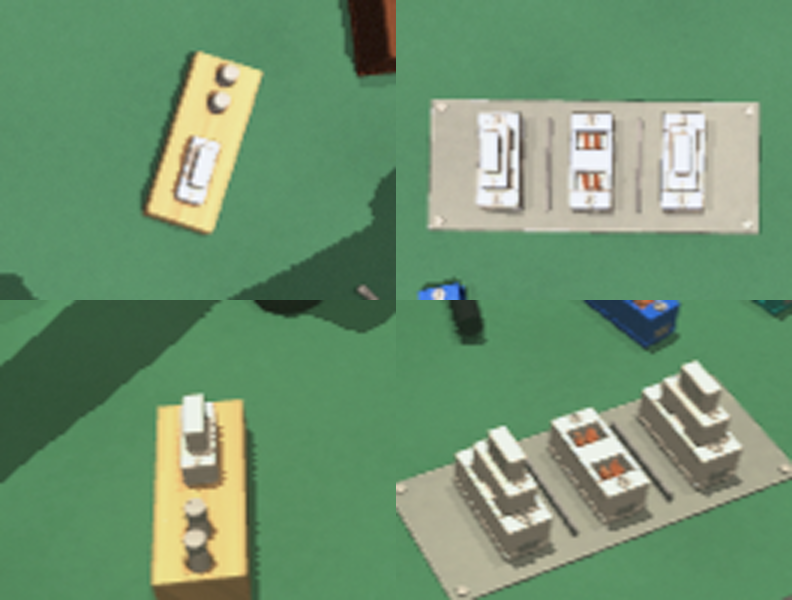

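The three bases, the carrier and the heights all match the given sizes. The estimates are carrier (544.5, -188.2) at yaw about -16.2° and seat (601.2, 149.3, 37) at yaw about 0.8°. I'm approaching now.

Call:
arm_command([
  {"fingers": 100,"travel": [-3,1.7,0],"roll": 5},
  {"fingers": 80,"travel": [-7,3.9,0],"roll": 10},
  {"fingers": 60,"travel": [-11.2,6.2,1],"roll": 16},
  {"fingers": 45,"travel": [-15.4,8.6,2],"roll": 22},
  {"fingers": 45,"travel": [-19.6,10.9,3],"roll": 28},
  {"fingers": 45,"travel": [-23.8,13.2,4],"roll": 33},
  {"fingers": 45,"travel": [-28,15.6,5],"roll": 37},
  {"fingers": 45,"travel": [-32.2,17.9,6],"roll": 39},
  {"fingers": 45,"travel": [-36.4,20.2,6],"roll": 39.4},
  {"fingers": 45,"travel": [-40,22.2,6],"roll": 39.4},
])

```text
time_s: 1.6
tcp_pos: [0.5276, -0.2108, 0.1734]
ee_rot: [[-0.961, 0.278, -0.0], [0.278, 0.961, -0.0], [0.0, -0.0, -1.0]]
wrist_force: [0.9, -0.4, -0.5]
gripper_width: 0.456
```

```bash
cat > g.py <<'E'
import sys
from h import *
s=sense();R=np.array(s["ee_rot"])
x,y,z,yaw=map(float,sys.argv[1:5])   # mm, yaw of carrier x
d=R.T@(np.array([x,y,z])/1000-s["tcp_pos"])*100
ya=np.degrees(np.arctan2(R[1,1],R[0,1]))
print("t",s["time_s"],"tcp",np.round(np.array(s["tcp_pos"])*1000,1),"F",np.round(s["wrist_force"],2),"M",np.round(s["moment"],2),"w",round(s["gripper_width"]*87,1),"tilt",np.round(R[:2,2],4),"J",np.round(s["joints"],0))
print("travel cm",np.round(d,2),"roll",round(ya-(yaw+90),2),"F tool",np.round(R.T@s["wrist_force"],2))
E
python3 g.py 544.5 -188.2 120 -16.2
```

```text
t 1.6 tcp [ 527.6 -210.8  173.4] F [ 0.92 -0.39 -0.54] M [-0.11 -0.14 -0.03] w 39.6 tilt [-0.0001 -0.0001] J [  -5.   19.  -13.    0.  -58. -101.]
travel cm [-1.    2.65  5.34] roll 0.05 F tool [-0.99 -0.12  0.54]
```

Call:
arm_command([
  {"fingers": 45,"travel": [-0.5,1.3,2],"roll": 0},
  {"fingers": 45,"travel": [-1,2.65,4],"roll": 0},
  {"fingers": 45,"travel": [-1,2.65,5.3],"roll": 0},
  {"fingers": 45,"travel": [-1,2.65,5.3],"roll": 0},
  {"fingers": 45,"travel": [-1,2.65,5.3],"roll": 0},
])

```text
time_s: 2.1
tcp_pos: [0.5432, -0.1909, 0.1209]
ee_rot: [[-0.96, 0.28, -0.0], [0.28, 0.96, -0.0], [-0.0, -0.0, -1.0]]
wrist_force: [1.0, 0.2, -0.4]
gripper_width: 0.45
```

```bash
python3 g.py 544.5 -188.2 67 -16.2; python3 - <<'E'
from h import *
i,d=capture("scene");c,f=K("scene")
q=(np.array((.545,-.188,.08))-c["origin"])@np.array(c["attitude"]);u,v=int(q[0]/q[2]*f+c["cx"]),int(q[1]/q[2]*f+c["cy"])
cv2.imwrite("pics/a.png",cv2.resize(i[v-60:v+50,u-60:u+60],(720,660)[0:1]+(600,),interpolation=cv2.INTER_CUBIC)[...,::-1])
E
```

```text
t 2.1 tcp [ 543.2 -190.9  120.9] F [ 1.    0.2  -0.41] M [-0.11 -0.06 -0.  ] w 39.1 tilt [-0.     -0.0004] J [  -3.   23.  -15.    0.  -51. -103.]
travel cm [-0.04  0.3   5.39] roll -0.03 F tool [-0.9   0.47  0.41]
```

View pics/a.png

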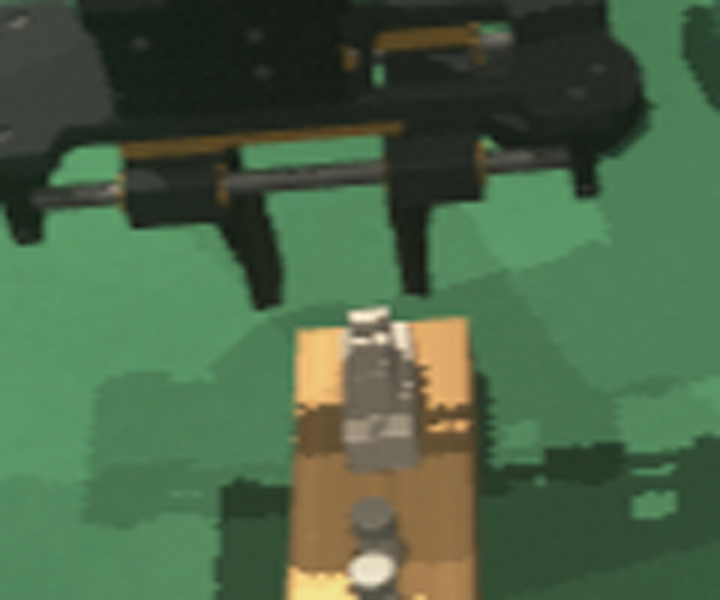

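The fingers straddle the ridge (ridge at pixel 370, fingertips at 265 and 415), about 3 mm short in y, which matches the measured pose. I'll correct this and go down partway.

Call:
arm_command([
  {"fingers": 45,"travel": [0,0.15,1],"roll": 0},
  {"fingers": 45,"travel": [0,0.15,2.5],"roll": 0},
  {"fingers": 45,"travel": [0,0.15,3.5],"roll": 0},
  {"fingers": 45,"travel": [0,0.15,3.5],"roll": 0},
  {"fingers": 45,"travel": [0,0.15,3.5],"roll": 0},
  {"fingers": 45,"travel": [0,0.15,3.5],"roll": 0},
])

```text
time_s: 2.75
tcp_pos: [0.5443, -0.1889, 0.0862]
ee_rot: [[-0.96, 0.279, 0.001], [0.279, 0.96, -0.0], [-0.001, 0.0, -1.0]]
wrist_force: [0.2, 0.6, 0.7]
gripper_width: 0.45
```

```bash
python3 g.py 544.5 -188.2 67 -16.2
```

```text
t 2.75 tcp [ 544.3 -188.9   86.2] F [0.15 0.6  0.65] M [-0.05  0.02  0.03] w 39.2 tilt [ 0.0013 -0.0003] J [  -3.   26.  -17.    0.  -47. -103.]
travel cm [0.01 0.08 1.92] roll -0.0 F tool [ 0.02  0.62 -0.65]
```

Call:
arm_command([
  {"fingers": 45,"travel": [0,0.05,1],"roll": 0},
  {"fingers": 45,"travel": [0,0.05,1.85],"roll": 0},
  {"fingers": 45,"travel": [0,0.05,1.85],"roll": 0},
  {"fingers": 35,"travel": [0,0.05,1.85],"roll": 0},
  {"fingers": 28,"travel": [0,0.05,1.85],"roll": 0},
  {"fingers": 22,"travel": [0,0.05,1.85],"roll": 0},
  {"fingers": 18,"travel": [0,0.05,1.85],"roll": 0},
  {"fingers": 15,"travel": [0,0.05,1.85],"roll": 0},
  {"fingers": 10,"travel": [0,0.05,1.85],"roll": 0},
  {"fingers": 0,"travel": [0,0.05,1.85],"roll": 0},
])

```text
time_s: 3.75
tcp_pos: [0.5442, -0.1882, 0.0673]
ee_rot: [[-0.96, 0.279, 0.001], [0.279, 0.96, 0.0], [-0.001, 0.0, -1.0]]
wrist_force: [-0.2, 1.0, 1.6]
gripper_width: 0.159
```

Call:
arm_command([
  {"fingers": 0,"travel": [0,0,0],"roll": 0},
  {"fingers": 0,"travel": [0,0,0],"roll": 0},
  {"fingers": 0,"travel": [0,0,0],"roll": 0},
  {"fingers": 0,"travel": [0,0,0],"roll": 0},
])

```text
time_s: 4.15
tcp_pos: [0.5442, -0.1882, 0.0673]
ee_rot: [[-0.96, 0.279, 0.001], [0.279, 0.96, 0.0], [-0.0, 0.0, -1.0]]
wrist_force: [0.6, 2.1, 2.5]
gripper_width: 0.16
```

```bash
python3 g.py 544.5 -188.2 67 -16.2
```

```text
t 4.15 tcp [ 544.2 -188.2   67.3] F [0.57 2.14 2.55] M [ 0.61 -0.07  0.05] w 13.9 tilt [0.0005 0.    ] J [  -3.   27.  -18.   -0.  -44. -103.]
travel cm [-0.03  0.01  0.03] roll 0.0 F tool [ 0.05  2.21 -2.55]
```

Gripped at 13.9 mm, which is the ridge's width. Lifting straight up.

Call:
arm_command([
  {"fingers": 0,"travel": [0,0,-0.5],"roll": 0},
  {"fingers": 0,"travel": [0,0,-1.5],"roll": 0},
  {"fingers": 0,"travel": [0,0,-3],"roll": 0},
  {"fingers": 0,"travel": [0,0,-5],"roll": 0},
  {"fingers": 0,"travel": [0,0,-7],"roll": 0},
  {"fingers": 0,"travel": [0,0,-8.5],"roll": 0},
  {"fingers": 0,"travel": [0,0,-8.8],"roll": 0},
  {"fingers": 0,"travel": [0,0,-8.8],"roll": 0},
  {"fingers": 0,"travel": [0,0,-8.8],"roll": 0},
])

```text
time_s: 5.05
tcp_pos: [0.5431, -0.1882, 0.1541]
ee_rot: [[-0.96, 0.28, -0.002], [0.28, 0.96, 0.001], [0.002, -0.0, -1.0]]
wrist_force: [0.5, -1.0, -2.3]
gripper_width: 0.157
```

```bash
python3 g.py 601.2 149.3 156 0.8
```

```text
t 5.05 tcp [ 543.1 -188.2  154.1] F [ 0.47 -0.97 -2.33] M [-0.02  0.01 -0.05] w 13.6 tilt [-0.002   0.0005] J [  -3.   21.  -13.   -0.  -56. -103.]
travel cm [ 3.86 34.03 -0.18] roll -17.03 F tool [-0.73 -0.8   2.33]
```

Call:
arm_command([
  {"fingers": 0,"travel": [0.3,2,0],"roll": -1},
  {"fingers": 0,"travel": [0.7,6,0],"roll": -3},
  {"fingers": 0,"travel": [1.2,10,0],"roll": -5},
  {"fingers": 0,"travel": [1.6,14,0],"roll": -7},
  {"fingers": 0,"travel": [2.1,18,0],"roll": -9},
  {"fingers": 0,"travel": [2.6,22,0],"roll": -11},
  {"fingers": 0,"travel": [3,26,0],"roll": -13},
  {"fingers": 0,"travel": [3.4,30,0],"roll": -15},
  {"fingers": 0,"travel": [3.7,33,0],"roll": -16.5},
  {"fingers": 0,"travel": [3.8,34,0],"roll": -17},
])

```text
time_s: 6.05
tcp_pos: [0.6023, 0.1515, 0.1534]
ee_rot: [[-1.0, -0.017, -0.002], [-0.017, 1.0, -0.001], [0.002, -0.001, -1.0]]
wrist_force: [-0.3, -0.2, -2.8]
gripper_width: 0.159
```

Call:
arm_command([
  {"fingers": 0,"travel": [0,0,0],"roll": 0},
  {"fingers": 0,"travel": [0,0,0],"roll": 0},
  {"fingers": 0,"travel": [0,0,0],"roll": 0},
  {"fingers": 0,"travel": [0,0,0],"roll": 0},
  {"fingers": 0,"travel": [0,0,0],"roll": 0},
])

```text
time_s: 6.55
tcp_pos: [0.6023, 0.1478, 0.1552]
ee_rot: [[-1.0, -0.012, 0.0], [-0.012, 1.0, 0.0], [-0.0, 0.0, -1.0]]
wrist_force: [0.9, -0.6, -1.4]
gripper_width: 0.159
```

```bash
python3 g.py 601.2 149.3 156 0.8; python3 - <<'E'
from h import *
from m import fit
for n in("scene","top"):
    i,d=capture(n);np.savez(n+"1.npz",i=i,d=d);c,f=K(n);P=cloud(n,d)
    q=(np.array((.601,.149,.1))-c["origin"])@np.array(c["attitude"]);u,v=int(q[0]/q[2]*f+c["cx"]),int(q[1]/q[2]*f+c["cy"])
    globals()[n]=cv2.resize(i[v-50:v+70,u-40:u+40],(400,600),interpolation=cv2.INTER_CUBIC)
    for z in((.112,.148),(.138,.147),(.117,.144)):
        white=i.min(-1)>110
        Q=P.copy();Q[~white]=0
        fit(Q,(.601,.149),.05,z[0],z[1],n+str(z))
cv2.imwrite("pics/b.png",np.hstack([scene,top])[...,::-1])
E
```

```text
t 6.55 tcp [602.3 147.8 155.2] F [ 0.9  -0.55 -1.42] M [-0.06 -0.05 -0.05] w 13.8 tilt [0. 0.] J [  29.   25.   -6.   -0.  -58. -118.]
travel cm [ 0.11  0.15 -0.08] roll -0.08 F tool [-0.9  -0.56  1.42]
scene(0.112, 0.148) n 14 rect c 627.4 145.7 size 17.3 5.3 long ax deg -83.1 mean [627.5 145.5 141.6]
scene(0.138, 0.147) n 14 rect c 627.4 145.7 size 17.3 5.3 long ax deg -83.1 mean [627.5 145.5 141.6]
scene(0.117, 0.144) n 14 rect c 627.4 145.7 size 17.3 5.3 long ax deg -83.1 mean [627.5 145.5 141.6]
top(0.112, 0.148) n 23 rect c 577.4 149.7 size 14.3 7.0 long ax deg -86.4 mean [576.7 150.2 139.3]
top(0.138, 0.147) n 13 rect c 577.6 150.6 size 12.5 5.6 long ax deg 89.8 mean [577.5 151.8 142.4]
top(0.117, 0.144) n 19 rect c 577.4 149.7 size 14.3 7.0 long ax deg -86.4 mean [576.8 150.3 138. ]
```

View pics/b.png

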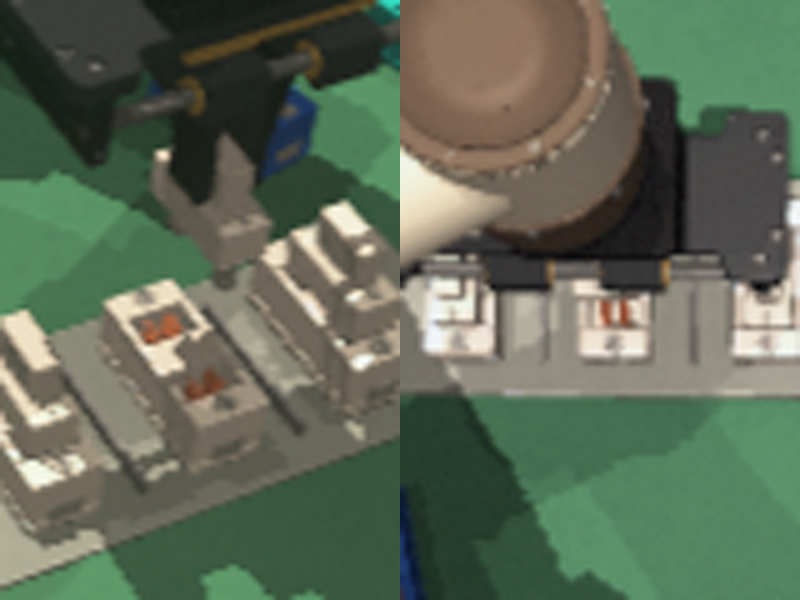

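The carrier is held over the empty middle base. Next I'll measure its end face from the scene depth relative to the base's end face.

```bash
cat > e.py <<'E'
from h import *
import sys
def endface(P,i,x0,x1,y0,y1,z0,z1,tag):
    white=(i.max(-1).astype(int)-i.min(-1)<60)&(i.max(-1)>60)
    m=(P[...,0]>x0)&(P[...,0]<x1)&(P[...,1]>y0)&(P[...,1]<y1)&(P[...,2]>z0)&(P[...,2]<z1)&white
    q=P[m]*1000
    yr=[]
    for v in np.unique(np.where(m)[0]):
        yy=P[v][m[v]][:,1]*1000
        if len(yy)>2: yr.append((yy.min(),yy.max()))
    yr=np.array(yr)
    print(tag,len(q),"x med/p90",np.round(np.percentile(q[:,0],[25,50,75,90,98]),1),"y",np.round(np.percentile(q[:,1],[1,50,99]),1),"rowmid",np.round(np.median(yr,0),1) if len(yr) else "", "z",np.round(np.percentile(q[:,2],[1,99]),1))
if __name__=="__main__":
    f=sys.argv[1];o=float(sys.argv[2])/1000 # underside z
    D=np.load(f);P=cloud("scene",D["d"]);i=D["i"]
    endface(P,i,.615,.645,.12,.18,o+.003,o+.019,"carrier end")
    endface(P,i,.59,.645,.12,.18,o+.020,o+.026,"carrier shoulder top")
    endface(P,i,.635,.66,.12,.18,.008,.031,"base end")
    D=np.load("scene.npz");P=cloud("scene",D["d"]);i=D["i"]
    endface(P,i,.635,.66,.12,.18,.008,.031,"base end0")
E
python3 e.py scene1.npz 119.9
```

```text
carrier end 75 x med/p90 [625.9 629.4 630.3 631.1 631.9] y [135.8 141.4 159.5] rowmid [136.1 157.6] z [123.1 138.5]
carrier shoulder top 73 x med/p90 [618.8 622.6 627.  629.6 631.3] y [135.9 145.  159.1] rowmid [136.6 157.5] z [139.9 144.9]
base end 98 x med/p90 [641.  641.6 642.2 642.9 643.4] y [132.2 149.4 169.4] rowmid [133.7 166.4] z [ 8.7 30.8]
base end0 97 x med/p90 [640.8 641.7 642.4 643.3 644.1] y [131.9 147.1 169.1] rowmid [133.2 163. ] z [ 8.2 30.9]
```

Call:
arm_command([
  {"fingers": 0,"travel": [0.1,0.1,1],"roll": 0},
  {"fingers": 0,"travel": [0.14,0.21,2.5],"roll": 0},
  {"fingers": 0,"travel": [0.14,0.21,4],"roll": 0},
  {"fingers": 0,"travel": [0.14,0.21,5],"roll": 0},
  {"fingers": 0,"travel": [0.14,0.21,5.5],"roll": 0},
  {"fingers": 0,"travel": [0.14,0.21,5.5],"roll": 0},
  {"fingers": 0,"travel": [0.14,0.21,5.5],"roll": 0},
  {"fingers": 0,"travel": [0.14,0.21,5.5],"roll": 0},
])

```text
time_s: 7.45
tcp_pos: [0.6015, 0.1511, 0.1009]
ee_rot: [[-1.0, -0.014, 0.002], [-0.014, 1.0, 0.001], [-0.002, 0.001, -1.0]]
wrist_force: [-0.7, -0.1, -1.8]
gripper_width: 0.156
```

```bash
python3 g.py 600.7 150 95 0.8; python3 - <<'E'
from h import *
i,d=capture("scene");np.savez("scene2.npz",i=i,d=d);c,f=K("scene")
q=(np.array((.601,.149,.06))-c["origin"])@np.array(c["attitude"]);u,v=int(q[0]/q[2]*f+c["cx"]),int(q[1]/q[2]*f+c["cy"])
cv2.imwrite("pics/c.png",cv2.resize(i[v-35:v+35,u-45:u+45],(770,600),interpolation=cv2.INTER_CUBIC)[...,::-1])
E
python3 e.py scene2.npz 65
```

```text
t 7.45 tcp [601.5 151.1 100.9] F [-0.73 -0.1  -1.84] M [-0.07 -0.09 -0.04] w 13.6 tilt [0.0016 0.0007] J [  29.   28.  -10.    0.  -52. -118.]
travel cm [ 0.08 -0.11  0.59] roll 0.0 F tool [ 0.73 -0.09  1.83]
carrier end 63 x med/p90 [625.6 628.4 629.4 630.  630.6] y [138.7 144.1 162.7] rowmid [139.  161.4] z [69.1 83.7]
carrier shoulder top 70 x med/p90 [618.  621.6 626.9 628.8 630.3] y [138.9 148.4 162.6] rowmid [139.4 160.7] z [85.1 90.4]
base end 102 x med/p90 [640.8 641.7 642.3 643.2 643.8] y [132.4 147.7 168.7] rowmid [133.2 165.6] z [ 8.8 30.6]
base end0 97 x med/p90 [640.8 641.7 642.4 643.3 644.1] y [131.9 147.1 169.1] rowmid [133.2 163. ] z [ 8.2 30.9]
```

View pics/c.png

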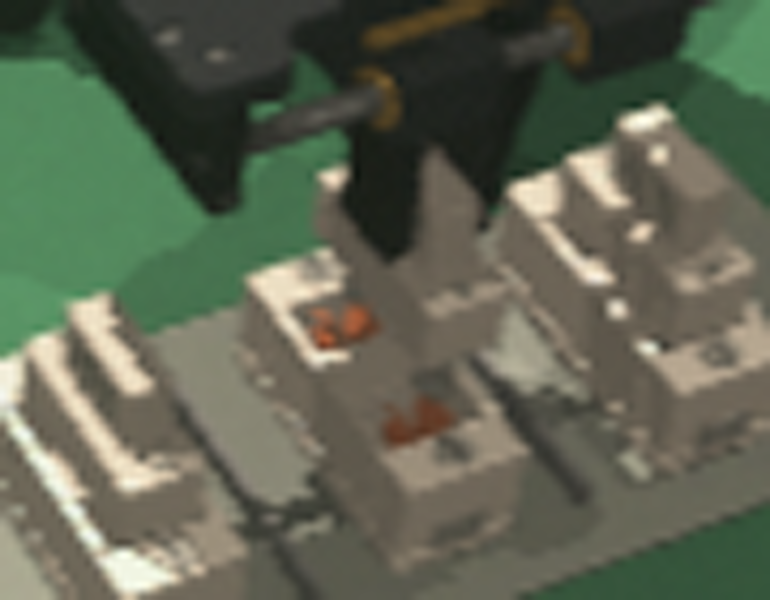

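The carrier's end is at x 629 and its y spans 139 to 162.5. The base's y spans 132 to 169. The y centres agree and x is within the pocket's play. Going down gently, watching the force.

Call:
arm_command([
  {"fingers": 0,"travel": [0.05,-0.04,0.2],"roll": 0},
  {"fingers": 0,"travel": [0.05,-0.04,0.4],"roll": 0},
  {"fingers": 0,"travel": [0.05,-0.04,0.6],"roll": 0},
  {"fingers": 0,"travel": [0.05,-0.04,0.8],"roll": 0},
  {"fingers": 0,"travel": [0.05,-0.04,0.95],"roll": 0},
  {"fingers": 0,"travel": [0.05,-0.04,1.05],"roll": 0},
  {"fingers": 0,"travel": [0.05,-0.04,1.05],"roll": 0},
  {"fingers": 0,"travel": [0.05,-0.04,1.05],"roll": 0},
])

```text
time_s: 8.3
tcp_pos: [0.6005, 0.1505, 0.0895]
ee_rot: [[-1.0, -0.014, 0.0], [-0.014, 1.0, -0.0], [-0.0, -0.0, -1.0]]
wrist_force: [0.2, 0.5, -1.8]
gripper_width: 0.16
```

```bash
python3 g.py 600.9 150.7 86 0.8
```

```text
t 8.3 tcp [600.5 150.5  89.5] F [ 0.17  0.47 -1.79] M [-0.04  0.   -0.06] w 13.9 tilt [ 0. -0.] J [  29.   29.  -11.    0.  -50. -118.]
travel cm [-0.04  0.02  0.35] roll -0.01 F tool [-0.18  0.46  1.79]
```

No contact force, so the beads are 4 mm into the pockets. Continuing to the jaws in small steps.

Call:
arm_command([
  {"fingers": 0,"travel": [0,0,0.1],"roll": 0},
  {"fingers": 0,"travel": [0,0,0.2],"roll": 0},
  {"fingers": 0,"travel": [0,0,0.3],"roll": 0},
  {"fingers": 0,"travel": [0,0,0.4],"roll": 0},
  {"fingers": 0,"travel": [0,0,0.4],"roll": 0},
  {"fingers": 0,"travel": [0,0,0.4],"roll": 0},
])

```text
time_s: 8.9
tcp_pos: [0.6008, 0.1504, 0.0864]
ee_rot: [[-1.0, -0.014, 0.001], [-0.014, 1.0, 0.0], [-0.001, -0.0, -1.0]]
wrist_force: [-0.4, -0.8, 4.6]
gripper_width: 0.156
```

```bash
python3 g.py 600.5 150.5 82 0.8
```

```text
t 8.9 tcp [600.8 150.4  86.4] F [-0.4  -0.81  4.63] M [-0.39  0.44 -0.05] w 13.6 tilt [0.0009 0.    ] J [  29.   29.  -11.    0.  -50. -118.]
travel cm [0.03 0.01 0.44] roll 0.01 F tool [ 0.41 -0.8  -4.63]
```

The force rose to about 6 N at the expected jaw height with little sideways force. Pushing on.

Call:
arm_command([
  {"fingers": 0,"travel": [0,0,0.05],"roll": 0},
  {"fingers": 0,"travel": [0,0,0.1],"roll": 0},
  {"fingers": 0,"travel": [0,0,0.15],"roll": 0},
  {"fingers": 0,"travel": [0,0,0.15],"roll": 0},
  {"fingers": 0,"travel": [0,0,0.15],"roll": 0},
])

```text
time_s: 9.4
tcp_pos: [0.6013, 0.1506, 0.0858]
ee_rot: [[-1.0, -0.015, 0.002], [-0.015, 1.0, 0.0], [-0.002, 0.0, -1.0]]
wrist_force: [-0.7, -1.9, 8.3]
gripper_width: 0.157
```

Call:
arm_command([
  {"fingers": 0,"travel": [0,0,0.05],"roll": 0},
  {"fingers": 0,"travel": [0,0,0.1],"roll": 0},
  {"fingers": 0,"travel": [0,0,0.1],"roll": 0},
  {"fingers": 0,"travel": [0,0,0.1],"roll": 0},
])

```text
time_s: 9.8
tcp_pos: [0.6016, 0.1507, 0.0851]
ee_rot: [[-1.0, -0.015, 0.003], [-0.015, 1.0, 0.001], [-0.003, 0.001, -1.0]]
wrist_force: [-0.8, -0.9, 9.5]
gripper_width: 0.155
```

```bash
python3 g.py 600.5 150.5 82 0.8
```

```text
t 9.8 tcp [601.6 150.7  85.1] F [-0.83 -0.89  9.49] M [-0.33  0.62  0.03] w 13.5 tilt [0.0032 0.0006] J [  29.   29.  -11.    0.  -50. -118.]
travel cm [ 0.11 -0.02  0.31] roll 0.04 F tool [ 0.81 -0.87 -9.49]
```

Call:
arm_command([
  {"fingers": 0,"travel": [0,0,0.05],"roll": 0},
  {"fingers": 0,"travel": [0,0,0.1],"roll": 0},
  {"fingers": 0,"travel": [0,0,0.15],"roll": 0},
  {"fingers": 0,"travel": [0,0,0.15],"roll": 0},
])

```text
time_s: 10.2
tcp_pos: [0.6021, 0.1509, 0.0841]
ee_rot: [[-1.0, -0.015, 0.005], [-0.015, 1.0, 0.001], [-0.005, 0.001, -1.0]]
wrist_force: [-0.9, -1.0, 11.3]
gripper_width: 0.158
```

Call:
arm_command([
  {"fingers": 0,"travel": [0,0,0.05],"roll": 0},
  {"fingers": 0,"travel": [0,0,0.1],"roll": 0},
  {"fingers": 0,"travel": [0,0,0.15],"roll": 0},
  {"fingers": 0,"travel": [0,0,0.15],"roll": 0},
])

```text
time_s: 10.6
tcp_pos: [0.6025, 0.1509, 0.0831]
ee_rot: [[-1.0, -0.015, 0.005], [-0.015, 1.0, 0.001], [-0.005, 0.001, -1.0]]
wrist_force: [-1.3, -0.7, 11.8]
gripper_width: 0.158
```

```bash
python3 g.py 600.5 150.5 74 0.8
```

```text
t 10.6 tcp [602.5 150.9  83.1] F [-1.26 -0.71 11.83] M [-0.48  0.45 -0.07] w 13.8 tilt [0.0054 0.001 ] J [  29.   29.  -11.    0.  -49. -118.]
travel cm [ 0.21 -0.04  0.91] roll 0.07 F tool [  1.2   -0.68 -11.83]
```

Call:
arm_command([
  {"fingers": 0,"travel": [0.03,0,0.07],"roll": 0},
  {"fingers": 0,"travel": [0.06,0,0.14],"roll": 0},
  {"fingers": 0,"travel": [0.1,0,0.2],"roll": 0},
  {"fingers": 0,"travel": [0.1,0,0.2],"roll": 0},
])

```text
time_s: 11.0
tcp_pos: [0.602, 0.151, 0.0802]
ee_rot: [[-1.0, -0.015, 0.006], [-0.015, 1.0, 0.002], [-0.006, 0.002, -1.0]]
wrist_force: [1.4, -2.5, 3.6]
gripper_width: 0.16
```

```bash
python3 g.py 600.5 150.5 72.5 0.8
```

```text
t 11.0 tcp [602.  151.   80.2] F [ 1.44 -2.5   3.62] M [-0.56 -0.59 -0.07] w 13.9 tilt [0.0065 0.0017] J [  29.   30.  -11.    0.  -49. -118.]
travel cm [ 0.15 -0.05  0.77] roll 0.05 F tool [-1.42 -2.51 -3.62]
```

The force dropped from 11.8 N to 3.6 N, so the beads have snapped past. Lowering to home.

Call:
arm_command([
  {"fingers": 0,"travel": [0,0,0.1],"roll": 0},
  {"fingers": 0,"travel": [0,0,0.2],"roll": 0},
  {"fingers": 0,"travel": [0,0,0.3],"roll": 0},
  {"fingers": 0,"travel": [0,0,0.4],"roll": 0},
  {"fingers": 0,"travel": [0,0,0.4],"roll": 0},
  {"fingers": 0,"travel": [0,0,0.4],"roll": 0},
])

```text
time_s: 11.6
tcp_pos: [0.5993, 0.1505, 0.0739]
ee_rot: [[-1.0, -0.014, -0.001], [-0.014, 1.0, -0.0], [0.001, -0.0, -1.0]]
wrist_force: [-0.3, -0.3, -2.6]
gripper_width: 0.156
```

```bash
python3 g.py 600.5 150.5 72.5 0.8
```

```text
t 11.6 tcp [599.3 150.5  73.9] F [-0.33 -0.29 -2.56] M [-0.09 -0.05 -0.03] w 13.5 tilt [-0.0005 -0.0002] J [  29.   30.  -12.   -0.  -48. -118.]
travel cm [-0.12 -0.    0.14] roll -0.0 F tool [ 0.34 -0.29  2.56]
```

Free inside the jaws. Now the last bit, down to contact with the top and a light press.

Call:
arm_command([
  {"fingers": 0,"travel": [-0.08,0,0.1],"roll": 0},
  {"fingers": 0,"travel": [-0.08,0,0.17],"roll": 0},
  {"fingers": 0,"travel": [-0.08,0,0.23],"roll": 0},
  {"fingers": 0,"travel": [-0.08,0,0.23],"roll": 0},
  {"fingers": 0,"travel": [-0.08,0,0.23],"roll": 0},
])

```text
time_s: 12.1
tcp_pos: [0.6004, 0.1506, 0.0723]
ee_rot: [[-1.0, -0.014, 0.001], [-0.014, 1.0, 0.0], [-0.001, 0.0, -1.0]]
wrist_force: [-1.8, -0.4, 1.3]
gripper_width: 0.158
```

```bash
python3 g.py 600.5 150.5 72.5 0.8
```

```text
t 12.1 tcp [600.4 150.6  72.3] F [-1.79 -0.4   1.33] M [0.01 0.36 0.05] w 13.7 tilt [0.0006 0.0002] J [  29.   30.  -12.    0.  -48. -118.]
travel cm [-0.01 -0.01 -0.02] roll 0.0 F tool [ 1.79 -0.38 -1.33]
```

Call:
arm_command([
  {"fingers": 0,"travel": [0,0,0.05],"roll": 0},
  {"fingers": 0,"travel": [0,0,0.1],"roll": 0},
  {"fingers": 0,"travel": [0,0,0.15],"roll": 0},
  {"fingers": 0,"travel": [0,0,0.15],"roll": 0},
  {"fingers": 0,"travel": [0,0,0.15],"roll": 0},
])

```text
time_s: 12.6
tcp_pos: [0.6004, 0.1506, 0.0722]
ee_rot: [[-1.0, -0.014, 0.001], [-0.014, 1.0, 0.0], [-0.001, 0.0, -1.0]]
wrist_force: [-3.6, -0.0, 9.2]
gripper_width: 0.159
```

```bash
python3 g.py 600.5 150.5 72.5 0.8
```

```text
t 12.6 tcp [600.4 150.6  72.2] F [-3.62 -0.02  9.18] M [ 0.01  1.28 -0.01] w 13.8 tilt [0.0011 0.    ] J [  29.   30.  -12.    0.  -48. -118.]
travel cm [-0.01 -0.01 -0.03] roll 0.03 F tool [ 3.61  0.03 -9.18]
```

It hit a hard stop at TCP z = 72.2, where I expected 72.3 for home, with about 11 N of press. Now the tug, ramped up slowly.

Call:
arm_command([
  {"fingers": 0,"travel": [0,0,-0.1],"roll": 0},
  {"fingers": 0,"travel": [0,0,-0.2],"roll": 0},
  {"fingers": 0,"travel": [0,0,-0.3],"roll": 0},
  {"fingers": 0,"travel": [0,0,-0.4],"roll": 0},
  {"fingers": 0,"travel": [0,0,-0.45],"roll": 0},
  {"fingers": 0,"travel": [0,0,-0.45],"roll": 0},
  {"fingers": 0,"travel": [0,0,-0.45],"roll": 0},
])

```text
time_s: 13.3
tcp_pos: [0.6, 0.1503, 0.074]
ee_rot: [[-1.0, -0.014, -0.001], [-0.014, 1.0, -0.0], [0.001, -0.0, -1.0]]
wrist_force: [0.3, 0.0, -4.7]
gripper_width: 0.16
```

```bash
python3 g.py 600.5 150.5 72.5 0.8
```

```text
t 13.3 tcp [600.  150.3  74. ] F [ 0.3   0.03 -4.66] M [-0.07 -0.23 -0.  ] w 13.9 tilt [-0.001  -0.0003] J [  29.   30.  -12.   -0.  -48. -118.]
travel cm [-0.05  0.02  0.15] roll -0.02 F tool [-0.31  0.03  4.66]
```

Call:
arm_command([
  {"fingers": 0,"travel": [0,0,-0.04],"roll": 0},
  {"fingers": 0,"travel": [0,0,-0.08],"roll": 0},
  {"fingers": 0,"travel": [0,0,-0.12],"roll": 0},
  {"fingers": 0,"travel": [0,0,-0.12],"roll": 0},
  {"fingers": 0,"travel": [0,0,-0.12],"roll": 0},
])

```text
time_s: 13.8
tcp_pos: [0.5995, 0.1503, 0.0745]
ee_rot: [[-1.0, -0.013, -0.002], [-0.013, 1.0, -0.0], [0.002, -0.0, -1.0]]
wrist_force: [3.6, 0.1, -17.0]
gripper_width: 0.162
```

```bash
python3 g.py 600.5 150.5 72.5 0.8
```

```text
t 13.8 tcp [599.5 150.3  74.5] F [  3.56   0.09 -17.01] M [ 0.07 -1.03 -0.  ] w 14.1 tilt [-0.002  -0.0004] J [  29.   30.  -12.   -0.  -49. -118.]
travel cm [-0.1   0.02  0.2 ] roll -0.04 F tool [-3.6   0.05 17.01]
```

That is about 15 N, which is stiffer than I expected. Backing off to about 10 N.

Call:
arm_command([
  {"fingers": 0,"travel": [0,0,0.045],"roll": 0},
  {"fingers": 0,"travel": [0,0,0.045],"roll": 0},
  {"fingers": 0,"travel": [0,0,0.045],"roll": 0},
])

```text
time_s: 14.1
tcp_pos: [0.5995, 0.1503, 0.0745]
ee_rot: [[-1.0, -0.013, -0.002], [-0.013, 1.0, -0.0], [0.002, -0.0, -1.0]]
wrist_force: [3.3, 1.0, -19.2]
gripper_width: 0.16
```

```bash
python3 g.py 600.5 150.5 72.5 0.8
```

```text
t 14.1 tcp [599.5 150.3  74.5] F [  3.32   1.04 -19.21] M [ 0.11 -1.02  0.01] w 13.9 tilt [-0.0018 -0.0004] J [  29.   30.  -12.   -0.  -49. -118.]
travel cm [-0.1   0.02  0.2 ] roll -0.03 F tool [-3.37  1.   19.2 ]
```

The force is still rising, so the controller seems to integrate. Relieving now.

Call:
arm_command([
  {"fingers": 0,"travel": [0,0,0.12],"roll": 0},
  {"fingers": 0,"travel": [0,0,0.12],"roll": 0},
])

```text
time_s: 14.3
tcp_pos: [0.5997, 0.1503, 0.0744]
ee_rot: [[-1.0, -0.014, -0.001], [-0.014, 1.0, -0.0], [0.001, -0.0, -1.0]]
wrist_force: [0.5, 0.6, -15.2]
gripper_width: 0.159
```

Call:
arm_command([
  {"fingers": 0,"travel": [0,0,0.0],"roll": 0},
  {"fingers": 0,"travel": [0,0,0.0],"roll": 0},
])

```text
time_s: 14.5
tcp_pos: [0.5997, 0.1503, 0.0744]
ee_rot: [[-1.0, -0.014, -0.001], [-0.014, 1.0, -0.0], [0.001, -0.0, -1.0]]
wrist_force: [-0.5, 0.7, -13.8]
gripper_width: 0.151
```

Call:
arm_command([
  {"fingers": 0,"travel": [0,0,0.0],"roll": 0},
  {"fingers": 0,"travel": [0,0,0.0],"roll": 0},
])

```text
time_s: 14.7
tcp_pos: [0.5998, 0.1503, 0.0744]
ee_rot: [[-1.0, -0.014, -0.001], [-0.014, 1.0, -0.0], [0.001, -0.0, -1.0]]
wrist_force: [-1.7, -0.5, -12.4]
gripper_width: 0.162
```

Call:
arm_command([
  {"fingers": 0,"travel": [-0.01,0,-0.035],"roll": 0},
  {"fingers": 0,"travel": [-0.01,0,-0.035],"roll": 0},
])

```text
time_s: 14.9
tcp_pos: [0.5998, 0.1503, 0.0744]
ee_rot: [[-1.0, -0.014, -0.001], [-0.014, 1.0, -0.0], [0.001, -0.0, -1.0]]
wrist_force: [-2.4, -0.0, -14.5]
gripper_width: 0.159
```

Call:
arm_command([
  {"fingers": 0,"travel": [0,0,0.0],"roll": 0},
  {"fingers": 0,"travel": [0,0,0.0],"roll": 0},
])

```text
time_s: 15.1
tcp_pos: [0.5998, 0.1503, 0.0744]
ee_rot: [[-1.0, -0.014, -0.001], [-0.014, 1.0, -0.0], [0.001, -0.0, -1.0]]
wrist_force: [-1.0, -0.3, -13.5]
gripper_width: 0.159
```

Call:
arm_command([
  {"fingers": 0,"travel": [0,0,0.0],"roll": 0},
  {"fingers": 0,"travel": [0,0,0.0],"roll": 0},
])

```text
time_s: 15.3
tcp_pos: [0.5999, 0.1503, 0.0744]
ee_rot: [[-1.0, -0.014, -0.001], [-0.014, 1.0, -0.0], [0.001, -0.0, -1.0]]
wrist_force: [-2.7, -0.8, -13.8]
gripper_width: 0.158
```

Call:
arm_command([
  {"fingers": 0,"travel": [-0.01,0,0.02],"roll": 0},
  {"fingers": 0,"travel": [-0.01,0,0.02],"roll": 0},
  {"fingers": 0,"travel": [-0.01,0,0.01],"roll": 0},
])

```text
time_s: 15.6
tcp_pos: [0.6002, 0.1503, 0.0744]
ee_rot: [[-1.0, -0.014, -0.001], [-0.014, 1.0, -0.0], [0.001, -0.0, -1.0]]
wrist_force: [-2.8, 0.4, -13.9]
gripper_width: 0.158
```

Call:
arm_command([
  {"fingers": 0,"travel": [0,0,0.0],"roll": 0},
  {"fingers": 0,"travel": [0,0,0.0],"roll": 0},
  {"fingers": 0,"travel": [0,0,0.0],"roll": 0},
])

```text
time_s: 15.9
tcp_pos: [0.6002, 0.1504, 0.0744]
ee_rot: [[-1.0, -0.014, -0.001], [-0.014, 1.0, -0.0], [0.001, -0.0, -1.0]]
wrist_force: [-2.3, -0.9, -13.4]
gripper_width: 0.16
```

Call:
arm_command([
  {"fingers": 0,"travel": [0,0,0.0],"roll": 0},
  {"fingers": 0,"travel": [0,0,0.0],"roll": 0},
  {"fingers": 0,"travel": [0,0,0.0],"roll": 0},
])

```text
time_s: 16.2
tcp_pos: [0.6002, 0.1503, 0.0744]
ee_rot: [[-1.0, -0.014, -0.001], [-0.014, 1.0, -0.0], [0.001, -0.0, -1.0]]
wrist_force: [-3.0, -0.2, -13.9]
gripper_width: 0.153
```

Steady at about -13.7 (about 11.7 N net of the carrier's weight). I'll ease it slightly and hold for more than 3 s.

Call:
arm_command([
  {"fingers": 0,"travel": [0,0,0.02],"roll": 0},
  {"fingers": 0,"travel": [0,0,0.03],"roll": 0},
  {"fingers": 0,"travel": [0,0,0.03],"roll": 0},
  {"fingers": 0,"travel": [0,0,0.015],"roll": 0},
  {"fingers": 0,"travel": [0,0,0.015],"roll": 0},
])

```text
time_s: 16.7
tcp_pos: [0.6005, 0.1504, 0.0744]
ee_rot: [[-1.0, -0.014, 0.0], [-0.014, 1.0, -0.0], [-0.0, -0.0, -1.0]]
wrist_force: [-2.2, -2.2, -13.3]
gripper_width: 0.155
```

Call:
arm_command([
  {"fingers": 0,"travel": [0,0,0.0],"roll": 0},
  {"fingers": 0,"travel": [0,0,0.0],"roll": 0},
  {"fingers": 0,"travel": [0,0,0.0],"roll": 0},
  {"fingers": 0,"travel": [0,0,0.0],"roll": 0},
])

```text
time_s: 17.1
tcp_pos: [0.6005, 0.1504, 0.0744]
ee_rot: [[-1.0, -0.014, 0.0], [-0.014, 1.0, -0.0], [-0.0, -0.0, -1.0]]
wrist_force: [-2.5, -1.4, -13.9]
gripper_width: 0.157
```

Call:
arm_command([
  {"fingers": 0,"travel": [0,0,0.0],"roll": 0},
  {"fingers": 0,"travel": [0,0,0.0],"roll": 0},
  {"fingers": 0,"travel": [0,0,0.0],"roll": 0},
  {"fingers": 0,"travel": [0,0,0.0],"roll": 0},
])

```text
time_s: 17.5
tcp_pos: [0.6005, 0.1505, 0.0744]
ee_rot: [[-1.0, -0.014, 0.0], [-0.014, 1.0, 0.0], [-0.0, -0.0, -1.0]]
wrist_force: [-1.5, -1.9, -13.9]
gripper_width: 0.16
```

Call:
arm_command([
  {"fingers": 0,"travel": [0,0,0.02],"roll": 0},
  {"fingers": 0,"travel": [0,0,0.035],"roll": 0},
  {"fingers": 0,"travel": [0,0,0.035],"roll": 0},
  {"fingers": 0,"travel": [0,0,0.035],"roll": 0},
])

```text
time_s: 17.9
tcp_pos: [0.6006, 0.1505, 0.0743]
ee_rot: [[-1.0, -0.014, 0.0], [-0.014, 1.0, 0.0], [-0.0, 0.0, -1.0]]
wrist_force: [-2.2, -1.7, -11.4]
gripper_width: 0.158
```

Call:
arm_command([
  {"fingers": 0,"travel": [0,0,0.0],"roll": 0},
  {"fingers": 0,"travel": [0,0,0.0],"roll": 0},
  {"fingers": 0,"travel": [0,0,0.0],"roll": 0},
  {"fingers": 0,"travel": [0,0,0.0],"roll": 0},
])

```text
time_s: 18.3
tcp_pos: [0.6007, 0.1505, 0.0743]
ee_rot: [[-1.0, -0.014, 0.001], [-0.014, 1.0, 0.0], [-0.001, 0.0, -1.0]]
wrist_force: [-2.5, -1.3, -11.4]
gripper_width: 0.161
```

The net pull is about 10 N. Holding.

Call:
arm_command([
  {"fingers": 0,"travel": [0,0,0],"roll": 0},
  {"fingers": 0,"travel": [0,0,0],"roll": 0},
  {"fingers": 0,"travel": [0,0,0],"roll": 0},
  {"fingers": 0,"travel": [0,0,0],"roll": 0},
  {"fingers": 0,"travel": [0,0,0],"roll": 0},
  {"fingers": 0,"travel": [0,0,0],"roll": 0},
  {"fingers": 0,"travel": [0,0,0],"roll": 0},
  {"fingers": 0,"travel": [0,0,0],"roll": 0},
  {"fingers": 0,"travel": [0,0,0],"roll": 0},
  {"fingers": 0,"travel": [0,0,0],"roll": 0},
])

```text
time_s: 19.3
tcp_pos: [0.6007, 0.1505, 0.0743]
ee_rot: [[-1.0, -0.014, 0.001], [-0.014, 1.0, 0.0], [-0.001, 0.0, -1.0]]
wrist_force: [-1.5, -1.9, -8.7]
gripper_width: 0.155
```

Call:
arm_command([
  {"fingers": 0,"travel": [0,0,0],"roll": 0},
  {"fingers": 0,"travel": [0,0,0],"roll": 0},
  {"fingers": 0,"travel": [0,0,0],"roll": 0},
  {"fingers": 0,"travel": [0,0,0],"roll": 0},
  {"fingers": 0,"travel": [0,0,0],"roll": 0},
  {"fingers": 0,"travel": [0,0,0],"roll": 0},
  {"fingers": 0,"travel": [0,0,0],"roll": 0},
  {"fingers": 0,"travel": [0,0,0],"roll": 0},
  {"fingers": 0,"travel": [0,0,0],"roll": 0},
  {"fingers": 0,"travel": [0,0,0],"roll": 0},
])

```text
time_s: 20.3
tcp_pos: [0.6006, 0.1505, 0.0742]
ee_rot: [[-1.0, -0.014, 0.0], [-0.014, 1.0, 0.0], [-0.0, 0.0, -1.0]]
wrist_force: [-0.9, -2.3, -7.2]
gripper_width: 0.162
```

Call:
arm_command([
  {"fingers": 0,"travel": [0,0,0],"roll": 0},
  {"fingers": 0,"travel": [0,0,0],"roll": 0},
  {"fingers": 0,"travel": [0,0,0],"roll": 0},
  {"fingers": 0,"travel": [0,0,0],"roll": 0},
  {"fingers": 0,"travel": [0,0,0],"roll": 0},
  {"fingers": 0,"travel": [0,0,0],"roll": 0},
  {"fingers": 0,"travel": [0,0,0],"roll": 0},
  {"fingers": 0,"travel": [0,0,0],"roll": 0},
  {"fingers": 0,"travel": [0,0,0],"roll": 0},
  {"fingers": 0,"travel": [0,0,0],"roll": 0},
])

```text
time_s: 21.3
tcp_pos: [0.6006, 0.1505, 0.0742]
ee_rot: [[-1.0, -0.014, 0.0], [-0.014, 1.0, 0.0], [-0.0, 0.0, -1.0]]
wrist_force: [-0.4, -1.8, -6.5]
gripper_width: 0.158
```

Call:
arm_command([
  {"fingers": 0,"travel": [0,0,0],"roll": 0},
  {"fingers": 0,"travel": [0,0,0],"roll": 0},
  {"fingers": 0,"travel": [0,0,0],"roll": 0},
  {"fingers": 0,"travel": [0,0,0],"roll": 0},
  {"fingers": 0,"travel": [0,0,0],"roll": 0},
])

```text
time_s: 21.8
tcp_pos: [0.6006, 0.1505, 0.0741]
ee_rot: [[-1.0, -0.014, 0.0], [-0.014, 1.0, 0.0], [-0.0, 0.0, -1.0]]
wrist_force: [1.0, -2.9, -5.5]
gripper_width: 0.156
```

It drifted down to about 4 N net, so this hold doesn't count. There is time to spare, so I'll raise it and hold with small corrections.

Call:
arm_command([
  {"fingers": 0,"travel": [0,0,-0.015],"roll": 0},
  {"fingers": 0,"travel": [0,0,-0.03],"roll": 0},
  {"fingers": 0,"travel": [0,0,-0.03],"roll": 0},
  {"fingers": 0,"travel": [0,0,-0.03],"roll": 0},
])

```text
time_s: 22.2
tcp_pos: [0.6005, 0.1505, 0.0742]
ee_rot: [[-1.0, -0.014, 0.0], [-0.014, 1.0, 0.0], [-0.0, 0.0, -1.0]]
wrist_force: [1.3, -2.2, -8.7]
gripper_width: 0.157
```

Call:
arm_command([
  {"fingers": 0,"travel": [0,0,0],"roll": 0},
  {"fingers": 0,"travel": [0,0,0],"roll": 0},
  {"fingers": 0,"travel": [0,0,0],"roll": 0},
  {"fingers": 0,"travel": [0,0,0],"roll": 0},
])

```text
time_s: 22.6
tcp_pos: [0.6005, 0.1505, 0.0742]
ee_rot: [[-1.0, -0.014, 0.0], [-0.014, 1.0, 0.0], [-0.0, 0.0, -1.0]]
wrist_force: [2.0, -1.8, -9.5]
gripper_width: 0.158
```

Call:
arm_command([
  {"fingers": 0,"travel": [0,0,0],"roll": 0},
  {"fingers": 0,"travel": [0,0,0],"roll": 0},
  {"fingers": 0,"travel": [0,0,0],"roll": 0},
  {"fingers": 0,"travel": [0,0,0],"roll": 0},
])

```text
time_s: 23.0
tcp_pos: [0.6005, 0.1505, 0.0743]
ee_rot: [[-1.0, -0.014, 0.0], [-0.014, 1.0, 0.0], [-0.0, 0.0, -1.0]]
wrist_force: [0.9, -0.8, -9.9]
gripper_width: 0.156
```

Call:
arm_command([
  {"fingers": 0,"travel": [0,0,-0.015],"roll": 0},
  {"fingers": 0,"travel": [0,0,-0.015],"roll": 0},
  {"fingers": 0,"travel": [0,0,-0.015],"roll": 0},
  {"fingers": 0,"travel": [0,0,-0.01],"roll": 0},
])

```text
time_s: 23.4
tcp_pos: [0.6004, 0.1505, 0.0743]
ee_rot: [[-1.0, -0.014, -0.0], [-0.014, 1.0, 0.0], [0.0, 0.0, -1.0]]
wrist_force: [2.5, -1.0, -11.3]
gripper_width: 0.158
```

Call:
arm_command([
  {"fingers": 0,"travel": [0,0,0],"roll": 0},
  {"fingers": 0,"travel": [0,0,0],"roll": 0},
  {"fingers": 0,"travel": [0,0,0],"roll": 0},
  {"fingers": 0,"travel": [0,0,0],"roll": 0},
  {"fingers": 0,"travel": [0,0,0],"roll": 0},
])

```text
time_s: 23.9
tcp_pos: [0.6004, 0.1505, 0.0744]
ee_rot: [[-1.0, -0.014, -0.0], [-0.014, 1.0, 0.0], [0.0, 0.0, -1.0]]
wrist_force: [1.8, -1.6, -12.1]
gripper_width: 0.157
```

Call:
arm_command([
  {"fingers": 0,"travel": [0,0,0],"roll": 0},
  {"fingers": 0,"travel": [0,0,0],"roll": 0},
  {"fingers": 0,"travel": [0,0,0],"roll": 0},
  {"fingers": 0,"travel": [0,0,0],"roll": 0},
  {"fingers": 0,"travel": [0,0,0],"roll": 0},
])

```text
time_s: 24.4
tcp_pos: [0.6004, 0.1505, 0.0743]
ee_rot: [[-1.0, -0.014, -0.0], [-0.014, 1.0, 0.0], [0.0, 0.0, -1.0]]
wrist_force: [1.6, -1.1, -13.3]
gripper_width: 0.163
```

Call:
arm_command([
  {"fingers": 0,"travel": [0,0,0.012],"roll": 0},
  {"fingers": 0,"travel": [0,0,0.012],"roll": 0},
  {"fingers": 0,"travel": [0,0,0.012],"roll": 0},
  {"fingers": 0,"travel": [0,0,0.012],"roll": 0},
])

```text
time_s: 24.8
tcp_pos: [0.6004, 0.1505, 0.0743]
ee_rot: [[-1.0, -0.014, -0.0], [-0.014, 1.0, -0.0], [0.0, -0.0, -1.0]]
wrist_force: [1.6, -1.6, -12.6]
gripper_width: 0.156
```

Call:
arm_command([
  {"fingers": 0,"travel": [0,0,0],"roll": 0},
  {"fingers": 0,"travel": [0,0,0],"roll": 0},
  {"fingers": 0,"travel": [0,0,0],"roll": 0},
  {"fingers": 0,"travel": [0,0,0],"roll": 0},
  {"fingers": 0,"travel": [0,0,0],"roll": 0},
])

```text
time_s: 25.3
tcp_pos: [0.6004, 0.1505, 0.0743]
ee_rot: [[-1.0, -0.014, -0.0], [-0.014, 1.0, -0.0], [0.0, -0.0, -1.0]]
wrist_force: [1.7, -0.3, -12.1]
gripper_width: 0.157
```

Call:
arm_command([
  {"fingers": 0,"travel": [0,0,0],"roll": 0},
  {"fingers": 0,"travel": [0,0,0],"roll": 0},
  {"fingers": 0,"travel": [0,0,0],"roll": 0},
  {"fingers": 0,"travel": [0,0,0],"roll": 0},
  {"fingers": 0,"travel": [0,0,0],"roll": 0},
])

```text
time_s: 25.8
tcp_pos: [0.6004, 0.1505, 0.0743]
ee_rot: [[-1.0, -0.014, -0.0], [-0.014, 1.0, -0.0], [0.0, -0.0, -1.0]]
wrist_force: [2.5, -1.2, -12.7]
gripper_width: 0.157
```

Steady at about -12.4 (about 10.5 N net). Holding on for more than 3 s in half-second slices.

Call:
arm_command([
  {"fingers": 0,"travel": [0,0,0.003],"roll": 0},
  {"fingers": 0,"travel": [0,0,0.003],"roll": 0},
  {"fingers": 0,"travel": [0,0,0.003],"roll": 0},
  {"fingers": 0,"travel": [0,0,0.003],"roll": 0},
  {"fingers": 0,"travel": [0,0,0.003],"roll": 0},
  {"fingers": 0,"travel": [0,0,0.003],"roll": 0},
  {"fingers": 0,"travel": [0,0,0.003],"roll": 0},
])

```text
time_s: 26.5
tcp_pos: [0.6004, 0.1505, 0.0743]
ee_rot: [[-1.0, -0.014, -0.0], [-0.014, 1.0, -0.0], [0.0, -0.0, -1.0]]
wrist_force: [1.4, -1.5, -11.2]
gripper_width: 0.159
```

Call:
arm_command([
  {"fingers": 0,"travel": [0,0,0],"roll": 0},
  {"fingers": 0,"travel": [0,0,0],"roll": 0},
  {"fingers": 0,"travel": [0,0,0],"roll": 0},
  {"fingers": 0,"travel": [0,0,0],"roll": 0},
  {"fingers": 0,"travel": [0,0,0],"roll": 0},
  {"fingers": 0,"travel": [0,0,0],"roll": 0},
  {"fingers": 0,"travel": [0,0,0],"roll": 0},
])

```text
time_s: 27.2
tcp_pos: [0.6004, 0.1505, 0.0743]
ee_rot: [[-1.0, -0.014, -0.0], [-0.014, 1.0, -0.0], [0.0, -0.0, -1.0]]
wrist_force: [1.3, -2.0, -11.1]
gripper_width: 0.16
```

Call:
arm_command([
  {"fingers": 0,"travel": [0,0,0],"roll": 0},
  {"fingers": 0,"travel": [0,0,0],"roll": 0},
  {"fingers": 0,"travel": [0,0,0],"roll": 0},
  {"fingers": 0,"travel": [0,0,0],"roll": 0},
  {"fingers": 0,"travel": [0,0,0],"roll": 0},
  {"fingers": 0,"travel": [0,0,0],"roll": 0},
  {"fingers": 0,"travel": [0,0,0],"roll": 0},
])

```text
time_s: 27.9
tcp_pos: [0.6004, 0.1505, 0.0743]
ee_rot: [[-1.0, -0.014, -0.0], [-0.014, 1.0, -0.0], [0.0, -0.0, -1.0]]
wrist_force: [1.6, 0.1, -11.7]
gripper_width: 0.164
```

Call:
arm_command([
  {"fingers": 0,"travel": [0,0,0],"roll": 0},
  {"fingers": 0,"travel": [0,0,0],"roll": 0},
  {"fingers": 0,"travel": [0,0,0],"roll": 0},
  {"fingers": 0,"travel": [0,0,0],"roll": 0},
  {"fingers": 0,"travel": [0,0,0],"roll": 0},
  {"fingers": 0,"travel": [0,0,0],"roll": 0},
  {"fingers": 0,"travel": [0,0,0],"roll": 0},
])

```text
time_s: 28.6
tcp_pos: [0.6004, 0.1505, 0.0743]
ee_rot: [[-1.0, -0.014, 0.0], [-0.014, 1.0, 0.0], [-0.0, 0.0, -1.0]]
wrist_force: [1.5, -0.4, -11.9]
gripper_width: 0.157
```

Call:
arm_command([
  {"fingers": 0,"travel": [0,0,0.1],"roll": 0},
  {"fingers": 0,"travel": [0,0,0.2],"roll": 0},
  {"fingers": 0,"travel": [0,0,0.26],"roll": 0},
  {"fingers": 0,"travel": [0,0,0.26],"roll": 0},
  {"fingers": 0,"travel": [0,0,0.26],"roll": 0},
  {"fingers": 0,"travel": [0,0,0.26],"roll": 0},
])

```text
time_s: 29.2
tcp_pos: [0.601, 0.1508, 0.0723]
ee_rot: [[-1.0, -0.014, 0.001], [-0.014, 1.0, 0.001], [-0.001, 0.001, -1.0]]
wrist_force: [-0.3, -0.1, -2.9]
gripper_width: 0.154
```

Call:
arm_command([
  {"fingers": 0,"travel": [0,0,0.05],"roll": 0},
  {"fingers": 0,"travel": [0,0,0.05],"roll": 0},
  {"fingers": 0,"travel": [0,0,0.05],"roll": 0},
])

```text
time_s: 29.5
tcp_pos: [0.6009, 0.1508, 0.0722]
ee_rot: [[-1.0, -0.014, 0.002], [-0.014, 1.0, 0.001], [-0.002, 0.001, -1.0]]
wrist_force: [-2.0, -0.8, 5.6]
gripper_width: 0.158
```

Call:
arm_command([
  {"fingers": 18,"travel": [0,0,0],"roll": 0},
  {"fingers": 22,"travel": [0,0,0],"roll": 0},
  {"fingers": 28,"travel": [0,0,0],"roll": 0},
  {"fingers": 34,"travel": [0,0,0],"roll": 0},
  {"fingers": 40,"travel": [0,0,0],"roll": 0},
  {"fingers": 40,"travel": [0,0,0],"roll": 0},
  {"fingers": 40,"travel": [0,0,0],"roll": 0},
])

```text
time_s: 30.2
tcp_pos: [0.6004, 0.1505, 0.0711]
ee_rot: [[-1.0, -0.014, -0.0], [-0.014, 1.0, -0.0], [0.0, -0.0, -1.0]]
wrist_force: [0.7, -0.0, -0.3]
gripper_width: 0.394
```

Released. Going straight up, then backing away for a clear view.

Call:
arm_command([
  {"fingers": 40,"travel": [0,0,-0.5],"roll": 0},
  {"fingers": 40,"travel": [0,0,-1.5],"roll": 0},
  {"fingers": 40,"travel": [0,0,-3.5],"roll": 0},
  {"fingers": 40,"travel": [0,0,-6],"roll": 0},
  {"fingers": 40,"travel": [0,0,-9],"roll": 0},
  {"fingers": 40,"travel": [0,0,-12],"roll": 0},
  {"fingers": 40,"travel": [2,0,-14],"roll": 0},
  {"fingers": 40,"travel": [6,0,-15],"roll": 0},
  {"fingers": 40,"travel": [9,0,-15],"roll": 0},
  {"fingers": 40,"travel": [12,0,-15],"roll": 0},
])

```text
time_s: 31.2
tcp_pos: [0.4795, 0.1488, 0.2228]
ee_rot: [[-1.0, -0.014, 0.002], [-0.014, 1.0, 0.002], [-0.002, 0.001, -1.0]]
wrist_force: [0.8, 1.0, 0.9]
gripper_width: 0.401
```

Call:
arm_command([
  {"fingers": 40,"travel": [3,-4,0],"roll": 0},
  {"fingers": 40,"travel": [5,-8,0],"roll": 0},
  {"fingers": 40,"travel": [5,-11,0],"roll": 0},
  {"fingers": 40,"travel": [5,-12,0],"roll": 0},
  {"fingers": 40,"travel": [5,-12,0],"roll": 0},
  {"fingers": 40,"travel": [5,-12,0],"roll": 0},
])

```text
time_s: 31.8
tcp_pos: [0.4327, 0.0286, 0.2216]
ee_rot: [[-1.0, -0.014, 0.001], [-0.014, 1.0, 0.0], [-0.001, 0.0, -1.0]]
wrist_force: [-1.3, 0.2, -0.1]
gripper_width: 0.401
```

```bash
python3 - <<'E'
from h import *
from m import fit
for n in("scene","top"):
    i,d=capture(n);P=cloud(n,d);print(n)
    for y in(.067,.149,.23): fit(P,(.601,y),.035,.072,.09,"ridge")
    if n=="scene": cv2.imwrite("pics/d.png",i[100:400,100:540,::-1].repeat(1,0))
print(sense()["wrist_force"],sense()["time_s"])
E
```

```text
scene
ridge n 112 rect c 601.4 68.2 size 36.0 14.7 long ax deg -1.4 mean [603.9  67.1  79.1]
ridge n 107 rect c 602.1 150.6 size 35.4 15.7 long ax deg 1.8 mean [603.4 149.1  79.4]
ridge n 102 rect c 599.7 231.4 size 35.3 15.1 long ax deg -0.0 mean [601.2 230.4  79.2]
top
ridge n 69 rect c 600.6 66.9 size 34.4 10.4 long ax deg 1.4 mean [600.8  66.9  80.6]
ridge n 67 rect c 599.8 148.0 size 31.6 12.2 long ax deg 1.5 mean [600.2 148.5  81. ]
ridge n 77 rect c 598.2 229.7 size 32.4 13.3 long ax deg 1.8 mean [598.4 229.6  80.7]
[ 0.62894569  0.1807373  -0.21261854] 31.9
```

View pics/d.png

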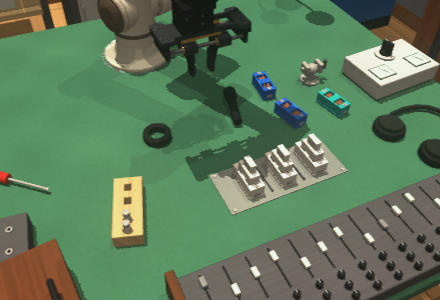

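The picture shows the carrier upright in the middle base at pixel (283,162). Its grip is level with its neighbours, everything else is where it was, and the gripper is clear.

```bash
python3 -c "from station import *; print(finish_job())"
```

```text
the job is handed in; nothing more can be done
None
```

The spare carrier is seated in the empty middle base, tug-tested and released. I handed the job in at about 32 s; no verdict was reported.

- **Insertion:** the jaws snapped at about 12 to 14 N. The carrier stopped at the expected home height, and I pressed it with about 11 N.
- **Tug:** the jaws held a net pull of about 9 to 11 N from 23.4 to 28.6 s (estimated from the wrist force less the carrier's weight). The carrier moved only about 2 mm, which is its free play. I then lowered it home and let go.
- **Tug problems:** my first ramp overshot, because the controller kept adding force. The wrist read 19 N for a moment, about 17 N net, just under the 18 N at which the jaws may give way. The next hold sagged to about 4 N, so I repeated it. The jaws held throughout.
- **Last checks:** the grip's top is level with its neighbours in both cameras (79.4 against 79.1 and 79.2 mm; 81.0 against 80.6 and 80.7 mm) and lined up with them to about 1 mm. The final picture shows everything else in place and the gripper clear.

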